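Trip the tip skip and set it back upright

ROBOT

A 6-joint arm with a two-finger parallel gripper is mounted at the origin on a cart in front of the work surface, level with it; the furniture and walls round the work are solid. World frame = base frame: x ahead of the robot, y to its left, z up, the work surface at z = 0. Lengths are in m, angles in rad, forces in N, time in s.
With the tool pointing down it reaches from about 0.35 to 0.975 m from the base axis. Payload 4.9 kg.
Tool frame: the origin (TCP) lies midway between the tips of the shut fingers; the grasp point (between the pads) lies ctrl.grip_depth behind it (ctrl.grip_depth is the distance from the TCP to the grasp point, in m); z points along the fingers, y is the line along which they close (so a half turn about z gives the same grasp; the last joint's range is limited). The gripper opens to 85 mm and grips with 20 to 120 N. Pads are 22 mm wide; open, the fingers measure 114 mm over their backs; the gripper's body (76 mm by 85 mm) begins 54 mm behind the grasp point. The pads swing forward as they close: fully open they stand 13 mm farther back than shut.
Start: joints at [-1.412, 0.053, 1.613, -0, 1.476, -0.119], TCP at [0.171, -0.601, 0.231] pointing down, gripper open.
Joint ranges: [-3.01, 3.01], [-1.01, 2.22], [0.06, 2.58], [-1.02, 4.17], [0.09, 2.62], [-3.14, 3.14]. Speed limits (rad/s): [2.57, 2.57, 3.14, 3.14, 3.14, 3.14].

INTERFACE

Orientations are given as a rotation vector (axis times angle).
In Python, from station import ctrl, get_image, camera_model gives the robot as it stands. The module is installed in compiled form; this text tells all that it offers.
- The arm moves only by the shell command python3 -m crank 'ROWS' [FORCE]. ROWS is JSON, a list of rows, each a list of 7 numbers: the shift along the tool's x, y, z in mm, then the turn, a rotation vector about the tool's x, y, z in rad, then the opening, from -1 (shut) to 1 (fully open). A call has exactly 10 rows; each row shifts and turns the commanded pose from where the row before left it, along the tool's axes as they then stand; what a row does not reach is not made up. A row lasts 1/12 s, in which the tool goes at most 41.7 mm and 7.16 degrees, less where a joint would pass 70% of its speed; a pose out of reach is approached as far as the arm can. A call with a gripper value outside its range is refused whole. The fingers move at their own pace and stop on an object; FORCE is the grip in N (left out, the last holds). Time passes only in rows, so rows that do not move let the fingers close, or fill a call up. It gives the time, the measured TCP pose, the force, the opening and the grip force at its end, in the units of the state.
- ctrl.get_obs(): the state, without advancing time (a new reading comes with each control period).
- get_image(name): name is "side" or "top"; returns the picture (384x512x3 uint8, red, green, blue); there is no depth.
- camera_model(name): a dict with "vertical_fov" (degrees; the focal length in pixels is half the picture's height over the tangent of half this angle, whatever the lens; pixels are square), "cx", "cy" (the principal point, pixels), "R" (3x3) and "t" (3): a world point X has camera coordinates R X + t. Camera axes: x right, y down, z forward; pixel columns grow to the right and rows downward; lengths in m; the calibration is good to about 2 mm. A picture is of the moment at which its call begins. camera_model takes no time and is no camera call.
- ctrl.finish_job(): hands the job in; it is judged then, once.
The state is a dict: "t": time; "q": joint angles; "dq": joint speeds; "effort": joint torques, N m; "tool_pos": TCP position; "tool_rot": TCP orientation; "contact_force": force on the tool from outside, world axes, zero at the start; "wrist_torque": the same for the moment, N m; "opening": finger opening in m; "grip_force": force on a finger pad.
Only numpy, scipy, OpenCV 4.12 (cv2) and the standard library are available. Lean on these libraries where they do the work, as an engineer would, in place of code of your own. Each camera call takes 0.05 s, during which the arm holds its last target. There are 200 camera calls.

TASK

Put the white grinding cylinder that stands on the bench into the steel tip skip beside the one already in it, so that the skip trips and dumps both into the tray below. Then set the empty skip back upright. Leave the white lidded jar and the white dropper bottle where they stand.

Things in the scene. Friction and masses are not known exactly. Their poses are not given: they have to be found in the camera images.
- tip_stand: Grey stand, fixed to the bench. Origin on the bench straight below the hinge; x points to the rear (away from the tray and the robot), y along the hinge, z up. Hinge axis 165 mm up, between flat cheeks at y = +-80 mm, which reach 193 mm up. The open tray reaches from x = -145 to +12 mm, y = +-86 mm; walls 4 mm thick, 48 mm high, the front one 80 mm.
- skip (a joint): Skip's hinge: 0 = upright (bucket level, tail down on its rest rod); grows as the bucket goes down to the tray; 1.32 rad = fully tipped. A counterweight holds it upright: one cylinder does not trip it, two do. Beyond about 0.47 rad it falls over and stays tipped, even when empty; pushed back below that it falls upright by itself. The empty skip needs 2 to 3 N at the bar.
- skip_floor (a point): Middle of the steel bucket's inner floor, moving with it; upright it is 64 mm in front of the hinge, 195 mm above the bench, axes as the stand's. Inside 83 mm along x, 120 mm along y; walls: sides 37 mm high, rear 25 mm, front a steep lip 10 mm. Two cylinders fit, at y = +30 and -30 mm; fingers have room only in front of and behind a cylinder (along x), 25 mm each.
- skip_bar (a point): Middle of the round crossbar on the skip's tail, 12 mm thick, 80 mm long along y. Upright: 125 mm behind the hinge, 227 mm above the bench. Tipped: 29 mm in front of the hinge, 302 mm up, the 48 mm wide counterweight 50 mm or more below it. Pushed level from the tray side to the rear by about 120 mm it takes the skip past its balance; on the way it sinks to about 270 mm.
- cyl_in_mid (a point): Centre of the plain white ceramic grinding cylinder that stands in the skip at the start, 32 mm across, 44 mm high, 0.13 kg, in the half at y = -30 mm of the stand.
- cyl_out_mid (a point): Centre (22 mm above its foot) of the like grinding cylinder that stands upright on the bench to the left of the stand: plain white, no lid or spout, 32 mm across, 44 mm high, 0.13 kg. Its axis is z.
- paste_jar: Bystander on the bench: squat white jar with a ribbed lid, 47 mm across, 54 mm high; origin at the centre of its foot.
- dropper: Bystander on the bench: small white dropper bottle with a pointed spout, 31 mm across, 66 mm high; origin at the centre of its foot.
Not all that is in view belongs to the job. What is shaped like the part that bears cyl_out_mid but blue is not meant.

How it is judged:
By the outcome, as a careful person would: the job done as asked, in the order asked, and still so for the second after the job is handed in, with the robot touching nothing.
It also fails if it takes over 40 s, if anything falls off the work surface, if the arm or the gripper's body presses on something with over 40 N, if the wrist force passes 120 N, or if a joint passes its speed limit or range.

## Working session

There is one attempt and no reset: what is moved stays moved. The work goes in short steps, Python scripts to look and compute and a shell command to move; the robot and the scene stay as the last step left them, time stands still between calls to the robot, and variables do not carry over. Pictures are saved under pics/ and viewed, at most 10 in all, crops included, and the job is handed in when it is done.

```bash
mkdir -p pics
cat > h.py <<'E'
import numpy as np, cv2
from station import ctrl, get_image, camera_model
from scipy.spatial.transform import Rotation as Ro
def cam(n):
    m=camera_model(n); f=192/np.tan(np.radians(m["vertical_fov"])/2)
    return m,f,np.array(m["R"]),np.array(m["t"])
def proj(n,X):
    m,f,R,t=cam(n); c=np.atleast_2d(X)@R.T+t
    return np.c_[f*c[:,0]/c[:,2]+m["cx"],f*c[:,1]/c[:,2]+m["cy"]]
def ray(n,u,v):
    m,f,R,t=cam(n); d=R.T@np.array([(u-m["cx"])/f,(v-m["cy"])/f,1]); return -R.T@t,d
def atz(n,u,v,z):
    o,d=ray(n,u,v); return o+d*(z-o[2])/d[2]
def snap(n): return cv2.cvtColor(get_image(n),cv2.COLOR_RGB2BGR)
E
python3 - <<'E'
from h import *
np.set_printoptions(precision=4,suppress=True)
a=snap("top");b=snap("side");cv2.imwrite("pics/t0.png",a);cv2.imwrite("pics/s0.png",b)
for n in("top","side"):
    m,f,R,t=cam(n);print(m,f,-R.T@t)
print(ctrl.get_obs(),ctrl.grip_depth)
E
```

```text
{'vertical_fov': 47.499284371637856, 'cx': 252.79069014770957, 'cy': 183.9829790877029, 'R': array([[-0.0597, -0.9982,  0.0025],
       [-0.9769,  0.0579, -0.2055],
       [ 0.205 , -0.0147, -0.9787]]), 't': array([0.0661, 0.656 , 1.1479])} 436.3605850329218 [0.4095 0.0449 1.258 ]
{'vertical_fov': 49.91718427572765, 'cx': 258.50055832772637, 'cy': 190.8345640783213, 'R': array([[-0.9903,  0.137 , -0.0214],
       [ 0.0826,  0.4591, -0.8845],
       [-0.1114, -0.8778, -0.466 ]]), 't': array([0.623 , 0.0521, 1.12  ])} 412.52343439385805 [0.7374 0.8738 0.5813]
{'t': 0.1, 'q': array([-1.412 ,  0.0533,  1.6142, -0.    ,  1.476 , -0.119 ]), 'dq': array([ 0.0004, -0.0011, -0.0025, -0.002 , -0.0031, -0.0003]), 'effort': array([  0.0009, -39.4905, -37.1361,  -0.    ,   0.0039,   0.    ]), 'tool_pos': array([ 0.1713, -0.6005,  0.2302]), 'tool_rot': array([-3.1095, -0.4347,  0.0001]), 'contact_force': array([-0.1904, -0.1404, -0.0477]), 'wrist_torque': array([-0.0555, -0.0308,  0.012 ]), 'grip_force': 0.0, 'opening': 0.08560349310387289} 0.0187
```

View pics/t0.png

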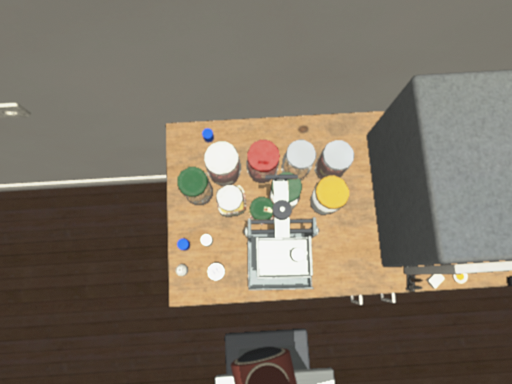

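View pics/s0.png

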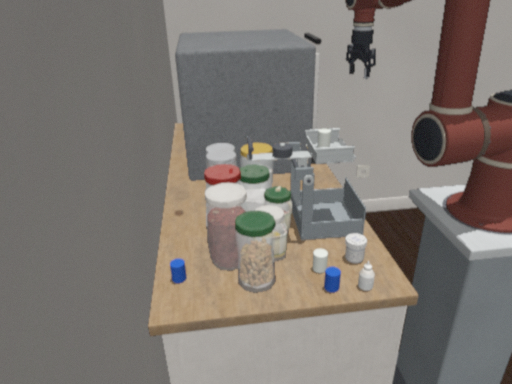

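Things that could be mistaken for the target, top-view pixels: plain white (206,240), white with spout (181,270), wider white (215,271), blue (183,244) and (208,134), and the cylinder already in the skip (298,255). I choose (206,240), which is at (320,260) in the side view, and check it in a crop.

Run:
```python
import cv2,numpy as np
a=cv2.imread("pics/t0.png");b=cv2.imread("pics/s0.png")
x=cv2.resize(a[210:300,165:325],(800,450)[:2],interpolation=cv2.INTER_CUBIC) # 5x
x=cv2.resize(a[205:300,165:325],None,fx=3.1,fy=3.1,interpolation=cv2.INTER_CUBIC)
y=cv2.resize(b[120:300,270:386],None,fx=2.6,fy=2.6,interpolation=cv2.INTER_CUBIC)
c=np.zeros((max(x.shape[0],y.shape[0]),x.shape[1]+y.shape[1],3),np.uint8)
c[:x.shape[0],:x.shape[1]]=x;c[:y.shape[0],x.shape[1]:]=y
print(x.shape,y.shape);cv2.imwrite("pics/c0.png",c)
```

```text
(294, 496, 3) (468, 302, 3)
```

View pics/c0.png

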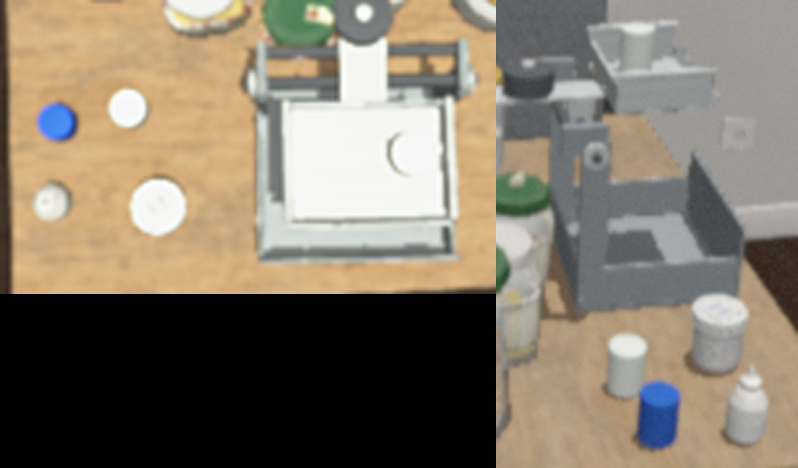

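The crop confirms it. The plain white cylinder has its top at crop (128,108), side-view crop (627,345). The spouted bottle, the ribbed jar and the blue cylinder are all clearly different. Next I work out the poses.

Run:
```python
from h import *
np.set_printoptions(precision=4,suppress=True)
T=lambda u,v,z: atz("top",165+u/3.1,205+v/3.1,z)
S=lambda u,v,z: atz("side",270+(u-496)/2.6,120+v/2.6,z)
print("cyl",T(128,108,.044),S(627,345,.044))
print("jar",T(158,207,.054),S(720,310,.054)); print("drop",T(52,200,.045),S(749,392,.05)); print("blue",T(57,121,.044))
print("cyl_in",T(414,154,.239),S(638,32,.239))
print("pins",T(252,82,.165),T(467,80,.165), "side pin L",S(597,156,.165))
print("front wall",T(260,259,.08),T(456,259,.08))
print("rear corners bar", T(262,45,.193),T(465,45,.193))
print("lip",T(287,221,.205),T(447,221,.205))
print("rear skip",T(284,98,.225),T(450,96,.225)); print("cw/bar",T(364,12,.2))
```

```text
cyl [0.5138 0.1646 0.044 ] [0.5164 0.17   0.044 ]
jar [0.4254 0.1407 0.054 ] [0.4291 0.1478 0.054 ]
drop [0.4372 0.2342 0.045 ] [0.4428 0.2519 0.05  ]
blue [0.506  0.2281 0.044 ]
cyl_in [ 0.4503 -0.0659  0.239 ] [ 0.4569 -0.0428  0.239 ]
pins [0.5183 0.052  0.165 ] [ 0.5096 -0.1215  0.165 ] side pin L [0.5183 0.0577 0.165 ]
front wall [0.3768 0.0542 0.08  ] [ 0.3669 -0.1116  0.08  ]
rear corners bar [0.5442 0.0422 0.193 ] [ 0.5347 -0.1181  0.193 ]
lip [0.4071 0.0311 0.205 ] [ 0.3999 -0.0906  0.205 ]
rear skip [0.4987 0.028  0.225 ] [ 0.4927 -0.0983  0.225 ]
cw/bar [ 0.5647 -0.0397  0.2   ]
```

```bash
cat >> h.py <<'E'
P0=np.array([.514,-.0345]);YAW=-.054
def stand(p,P=P0,yaw=YAW):
    p=np.atleast_2d(p).astype(float); c,s=np.cos(yaw),np.sin(yaw)
    return np.c_[P[0]+c*p[:,0]-s*p[:,1],P[1]+s*p[:,0]+c*p[:,1],p[:,2]]
def circ(x,y,z,r=.016):
    a=np.linspace(0,6.283,33); return np.c_[x+r*np.cos(a),y+r*np.sin(a),0*a+z]
E
python3 - <<'E'
from h import *
L=[]
for x in(-.145,):L.append(stand([[x,.086,0],[x,.086,.08],[x,-.086,.08]]))
L.append(stand([[-.145,.086,.048],[.012,.086,.048],[.012,-.086,.048],[-.145,-.086,.048]]))
L.append(stand([[-.145,.086,0],[.012,.086,0]]))
L.append(stand([[0,.08,.165],[0,.08,.193],[0,-.08,.193],[0,-.08,.165]]))
fx=.0415
L.append(stand([[-.064-fx,.06,.195],[-.064+fx,.06,.195],[-.064+fx,-.06,.195],[-.064-fx,-.06,.195],[-.064-fx,.06,.195]]))
L.append(stand([[-.064+fx,.06,.22],[-.064+fx,-.06,.22]]))
L.append(stand([[.125,.04,.227],[.125,-.04,.227]]))
c=stand([-.064,-.03,.239])[0];L.append(circ(*c))
L.append(circ(.515,.166,.044));L.append(circ(.515,.166,0))
out=[]
for n,(r0,r1,c0,c1),k in(("top",(165,300,165,325),2.5),("side",(120,300,255,386),2.5)):
    im=cv2.imread(f"pics/{n[0]}0.png")[r0:r1,c0:c1]
    im=cv2.resize(im,None,fx=k,fy=k,interpolation=cv2.INTER_CUBIC)
    for l in L:
        q=(proj(n,l)+.5-[c0,r0])*k
        cv2.polylines(im,[np.int32(q*16)],False,(0,0,255),1,cv2.LINE_AA,4)
    out.append(im)
h=max(i.shape[0] for i in out)
cv2.imwrite("pics/o0.png",np.hstack([np.pad(i,((0,h-i.shape[0]),(0,0),(0,0))) for i in out]))
print([i.shape for i in out])
E
```

```text
[(338, 400, 3), (450, 328, 3)]
```

View pics/o0.png

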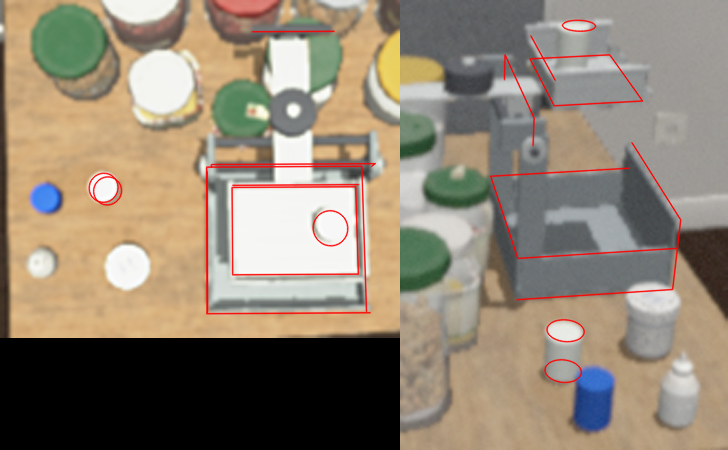

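The overlay fits. The stand is at (0.514, -0.0345) with yaw -0.054, and the cylinder is at (0.515, 0.166). First I raise the tool and turn it so the fingers close along the stand's x.

```bash
python3 -m crank '[[0,0,-30,0,0,-0.124,0.2],[0,0,-30,0,0,-0.124,0.2],[0,0,-30,0,0,-0.124,0.2],[0,0,-30,0,0,-0.124,0.2],[0,0,0,0,0,-0.124,0.2],[0,0,0,0,0,-0.124,0.2],[0,0,0,0,0,-0.124,0.2],[0,0,0,0,0,-0.124,0.2],[0,0,0,0,0,-0.124,0.2],[0,0,0,0,0,-0.124,0.2]]' 40
cat >> h.py <<'E'
def go(x,y,z):
    o=ctrl.get_obs(); R=Ro.from_rotvec(o["tool_rot"]).as_matrix(); d=np.array([x,y,z])-o["tool_pos"]
    xy=R[:2,1]; yw=np.arctan2(xy[1],xy[0])
    print("pos",o["tool_pos"].round(4),"tool shift mm",(R.T@d*1000).round(1),"yaw of tool y",round(yw,4),"tilt",R[:,2].round(4),"open",round(o["opening"],4),"t",o["t"])
E
python3 - <<'E'
from h import *
go(.515,.166,.35)
print(atz("top",230,198,.09), stand([-.070,.03,.2]))
E
```

```text
t: 0.93
tool_pos: [0.1714, -0.6008, 0.3505]
tool_rot: [-2.272, -2.168, -0.001]
contact_force: [-0.6, -0.7, -0.8]
opening: 0.051
grip_force: 0.0
pos [ 0.1714 -0.6008  0.3505] tool shift mm [782.  307.4   1.4] yaw of tool y -0.0468 tilt [-2.0e-04  1.3e-03 -1.0e+00] open 0.051 t 0.9333
[0.61901725 0.09148695 0.09      ] [[ 0.44572125 -0.00076557  0.2       ]]
```

```bash
for i in 1; do python3 -m crank '[[38,15,0,0,0,0,0.2],[38,15,0,0,0,0,0.2],[38,15,0,0,0,0,0.2],[38,15,0,0,0,0,0.2],[38,15,0,0,0,0,0.2],[38,15,0,0,0,0,0.2],[38,15,0,0,0,0,0.2],[38,15,0,0,0,0,0.2],[38,15,0,0,0,0,0.2],[38,15,0,0,0,0,0.2]]'; done
python3 -m crank '[[38,15,0,0,0,0,0.2],[38,15,0,0,0,0,0.2],[38,15,0,0,0,0,0.2],[38,15,0,0,0,0,0.2],[38,15,0,0,0,0,0.2],[38,15,0,0,0,0,0.2],[38,15,0,0,0,0,0.2],[38,15,0,0,0,0,0.2],[38,15,0,0,0,0,0.2],[22,7,0,0,0,0,0.2]]'
python3 -c "
from h import *
go(.515,.166,.35)"
```

```text
t: 1.77
tool_pos: [0.3414, -0.2276, 0.3509]
tool_rot: [2.28, 2.161, 0.0]
contact_force: [-0.1, -0.4, -0.6]
opening: 0.0513
grip_force: 0.0
t: 2.6
tool_pos: [0.5029, 0.13, 0.3503]
tool_rot: [-2.275, -2.164, 0.0]
contact_force: [0.7, 0.3, -0.5]
opening: 0.0509
grip_force: 0.0
pos [0.5029 0.13   0.3503] tool shift mm [36.6 10.3  0.3] yaw of tool y -0.0499 tilt [-1.2e-03  9.0e-04 -1.0e+00] open 0.0509 t 2.6
```

```bash
python3 -m crank '[[37,10,0,0,0,0,0.2],[0,0,35,0,0,0,0.2],[0,0,40,0,0,0,0.2],[0,0,40,0,0,0,0.2],[0,0,40,0,0,0,0.2],[0,0,40,0,0,0,0.2],[0,0,35,0,0,0,0.2],[0,0,30,0,0,0,0.2],[0,0,20,0,0,0,0.2],[0,0,0,0,0,0,0.2]]'
python3 - <<'E'
from h import *
go(.515,.166,.012)
a=snap("top")[195:300,165:265];b=snap("side")[180:300,270:390]
k=4;x=cv2.resize(a,(400,420),interpolation=cv2.INTER_CUBIC);y=cv2.resize(b,(400,400),interpolation=cv2.INTER_CUBIC)
cv2.imwrite("pics/g1.png",np.hstack([x[:400],y]))
E
```

```text
t: 3.43
tool_pos: [0.5096, 0.162, 0.065]
tool_rot: [-2.275, -2.157, 0.015]
contact_force: [-0.9, 0.0, -0.9]
opening: 0.0514
grip_force: 0.0
pos [0.5096 0.162  0.065 ] tool shift mm [ 4.4  5.8 52.9] yaw of tool y -0.0531 tilt [-0.0114 -0.002  -0.9999] open 0.0514 t 3.4333
```

View pics/g1.png

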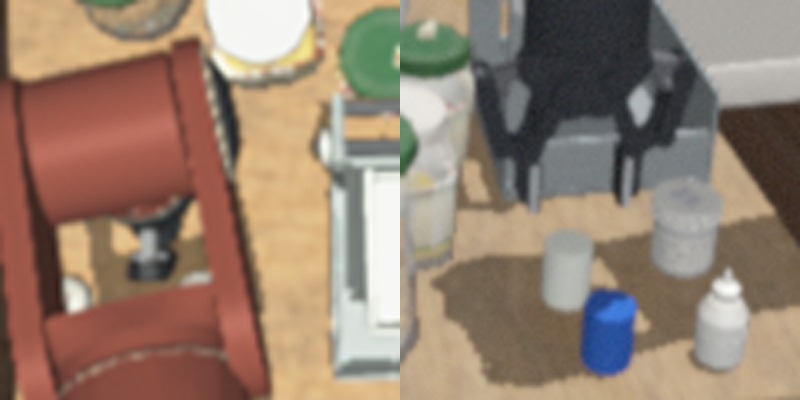

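The left half of the picture is mostly blocked by the arm. In the side half the fingers are above the cylinder at (533,205) and (625,200), and the cylinder top is at (568,240), so the tool needs a few mm more to the rear and left.

```bash
python3 -m crank '[[4,7,0,0,0,0,0.2],[0,0,0,0,0,0,0.2],[0,0,15,0,0,0,0.2],[0,0,15,0,0,0,0.2],[0,0,12,0,0,0,0.2],[0,0,10,0,0,0,0.2],[0,0,0,0,0,0,0.2],[0,0,0,0,0,0,0.2],[0,0,0,0,0,0,0.2],[0,0,0,0,0,0,0.2]]'
python3 -c "
from h import *
go(.516,.166,.012)"
```

```text
t: 4.37
tool_pos: [0.5225, 0.1667, 0.0204]
tool_rot: [2.279, 2.161, 0.003]
contact_force: [-0.7, 0.0, 0.3]
opening: 0.0511
grip_force: 0.0
pos [0.5225 0.1667 0.0204] tool shift mm [-1.  -6.4  8.4] yaw of tool y -0.053 tilt [ 1.9e-03  3.0e-04 -1.0e+00] open 0.0511 t 4.3667
```

```bash
python3 -m crank '[[0,-5,0,0,0,0,0.2],[0,0,8,0,0,0,0.2],[0,0,0,0,0,0,0.2],[0,0,0,0,0,0,-1],[0,0,0,0,0,0,-1],[0,0,0,0,0,0,-1],[0,0,0,0,0,0,-1],[0,0,0,0,0,0,-1],[0,0,0,0,0,0,-1],[0,0,0,0,0,0,-1]]' 40
python3 -c "
from h import *
go(.516,.166,.35)"
```

```text
t: 5.2
tool_pos: [0.5165, 0.1667, 0.0112]
tool_rot: [-2.28, -2.162, 0.0]
contact_force: [0.5, -0.2, -1.3]
opening: 0.0307
grip_force: 39.6
pos [0.5165 0.1667 0.0112] tool shift mm [  -0.8   -0.5 -338.8] yaw of tool y -0.0531 tilt [-2.e-04 -0.e+00 -1.e+00] open 0.0307 t 5.2
```

```bash
python3 -m crank '[[0,0,-15,0,0,0,-1],[0,0,-33,0,0,0,-1],[0,0,-40,0,0,0,-1],[0,0,-40,0,0,0,-1],[0,0,-40,0,0,0,-1],[0,0,-40,0,0,0,-1],[0,0,-40,0,0,0,-1],[0,0,-30,0,0,0,-1],[0,0,-10,0,0,0,-1],[0,0,0,0,0,0,-1]]'
python3 -c "
from h import *
go(.4457,-.0008,.3)"
```

```text
t: 6.03
tool_pos: [0.5181, 0.167, 0.3034]
tool_rot: [2.277, 2.159, 0.009]
contact_force: [-0.7, -0.5, -1.1]
opening: 0.0309
grip_force: 39.9
pos [0.5181 0.167  0.3034] tool shift mm [-171.4  -63.4    2.7] yaw of tool y -0.053 tilt [ 0.007   0.0012 -1.    ] open 0.0309 t 6.0333
```

```bash
python3 -m crank '[[-15,-6,0,0,0,0,-1],[-30,-11,0,0,0,0,-1],[-30,-11,0,0,0,0,-1],[-30,-11,0,0,0,0,-1],[-30,-11,0,0,0,0,-1],[-25,-9,0,0,0,0,-1],[-11,-4,0,0,0,0,-1],[0,0,0,0,0,0,-1],[0,0,0,0,0,0,-1],[0,0,0,0,0,0,-1]]'
python3 - <<'E'
from h import *
go(.4457,-.0008,.209)
x=cv2.resize(snap("side")[100:190,280:370],(400,400),interpolation=cv2.INTER_CUBIC)
y=cv2.resize(snap("top")[215:295,240:320],(400,400),interpolation=cv2.INTER_CUBIC)
cv2.imwrite("pics/p1.png",np.hstack([x,y]))
E
```

```text
t: 6.87
tool_pos: [0.4442, -0.0001, 0.2974]
tool_rot: [-2.277, -2.16, 0.002]
contact_force: [-0.5, 0.5, -1.1]
opening: 0.0308
grip_force: 39.9
pos [ 4.442e-01 -1.000e-04  2.974e-01] tool shift mm [-0.7  1.7 88.4] yaw of tool y -0.0527 tilt [-2.8e-03  9.0e-04 -1.0e+00] open 0.0308 t 6.8667
```

View pics/p1.png

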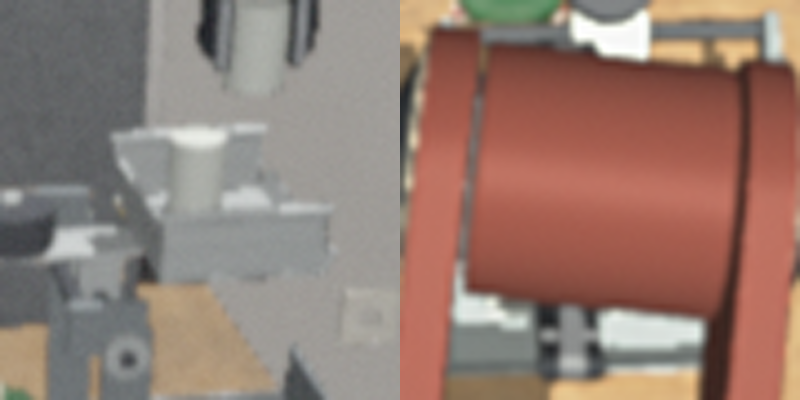

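Run:
```python
from h import *
p=ctrl.get_obs()["tool_pos"]; f=lambda X:((proj("side",X)-[280,100]+.5)*4.444).round(0).tolist()
print("held foot",f(p-[0,0,.0112]),"top in", f(stand([-.064,-.03,.239])),"wall corners floor/rim",f(stand([[-.1055,.062,.195],[-.0225,.062,.195],[-.0225,.062,.232],[-.0225,.062,.22],[-.1055,.062,.205],[0,.085,.165]])))
print("rear right",f(stand([[-.0225,-.06,.232],[-.1055,-.06,.205]])))
```

```text
held foot [[252.0, 83.0]] top in [[206.0, 134.0]] wall corners floor/rim [[320.0, 269.0], [163.0, 278.0], [166.0, 211.0], [165.0, 233.0], [322.0, 251.0], [126.0, 352.0]]
rear right [[121.0, 131.0], [262.0, 169.0]]
```

Side view: the held cylinder's foot is at (255,90), where the model predicted it. The bucket and its cylinder (198,135) also match. I lower the cylinder into the +y half.

```bash
python3 -m crank '[[-1,2,10,0,0,0,-1],[0,0,20,0,0,0,-1],[0,0,20,0,0,0,-1],[0,0,15,0,0,0,-1],[0,0,10,0,0,0,-1],[0,0,5,0,0,0,-1],[0,0,4,0,0,0,-1],[0,0,0,0,0,0,-1],[0,0,0,0,0,0,-1],[0,0,0,0,0,0,-1]]'
python3 - <<'E'
from h import *
go(.4457,-.0008,.209)
x=cv2.resize(snap("side")[100:190,280:370],(500,500),interpolation=cv2.INTER_CUBIC)
cv2.imwrite("pics/p2.png",x)
E
```

```text
t: 7.8
tool_pos: [0.4472, -0.0018, 0.2165]
tool_rot: [2.278, 2.161, 0.002]
contact_force: [-0.8, 0.0, -1.3]
opening: 0.031
grip_force: 39.9
pos [ 0.4472 -0.0018  0.2165] tool shift mm [ 0.9 -1.5  7.5] yaw of tool y -0.0529 tilt [ 1.9e-03 -3.0e-04 -1.0e+00] open 0.031 t 7.8
```

View pics/p2.png

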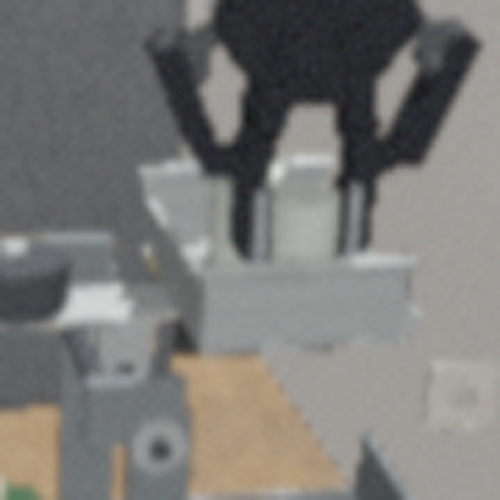

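Side view: the cylinder hangs in the near half of the bucket, between the walls, centred around (303,215). I lower the last 7 mm, then release and lift.

```bash
python3 -m crank '[[0,-1,4,0,0,0,-1],[0,0,4,0,0,0,-1],[0,0,0,0,0,0,-1],[0,0,0,0,0,0,-1],[0,0,0,0,0,0,0.1],[0,0,0,0,0,0,0.1],[0,0,-8,0,0,0,0.1],[0,0,-35,0,0,0,0.1],[0,0,-40,0,0,0,0.1],[0,0,-40,0,0,0,0.1]]'
python3 - <<'E'
from h import *
go(.4457,-.0008,.35)
E
python3 -m crank '[[0,0,-20,0,0,0,0.1],[0,0,0,0,0,0,-1],[0,0,0,0,0,0,-1],[0,0,0,0,0,0,-1],[0,0,0,0,0,0,-1],[0,0,0,0,0,0,-1],[0,0,0,0,0,0,-1],[0,0,0,0,0,0,-1],[0,0,0,0,0,0,-1],[0,0,0,0,0,0,-1]]'
python3 - <<'E'
from h import *
go(*stand([-.085,0,.35])[0])
x=cv2.resize(snap("side")[70:250,250:390],None,fx=3,fy=3,interpolation=cv2.INTER_CUBIC)
y=cv2.resize(snap("top")[195:300,235:325],None,fx=4,fy=4,interpolation=cv2.INTER_CUBIC)
cv2.imwrite("pics/d1.png",np.hstack([x,np.pad(y,((0,120),(0,0),(0,0)))]))
E
```

```text
t: 8.68
tool_pos: [0.445, -0.0016, 0.3319]
tool_rot: [-2.279, -2.161, 0.001]
contact_force: [1.1, 0.1, 0.5]
opening: 0.0466
grip_force: 0.0
pos [ 0.445  -0.0016  0.3319] tool shift mm [  0.8   0.6 -18.1] yaw of tool y -0.053 tilt [-9.e-04  2.e-04 -1.e+00] open 0.0466 t 8.6833
t: 9.52
tool_pos: [0.4454, -0.0017, 0.35]
tool_rot: [-2.279, -2.162, 0.0]
contact_force: [0.4, -0.0, -0.3]
opening: 0.0
grip_force: 0.0
pos [ 0.4454 -0.0017  0.35  ] tool shift mm [-29.1 -14.8   0. ] yaw of tool y -0.053 tilt [-5.e-04  1.e-04 -1.e+00] open 0.0 t 9.5167
```

View pics/d1.png

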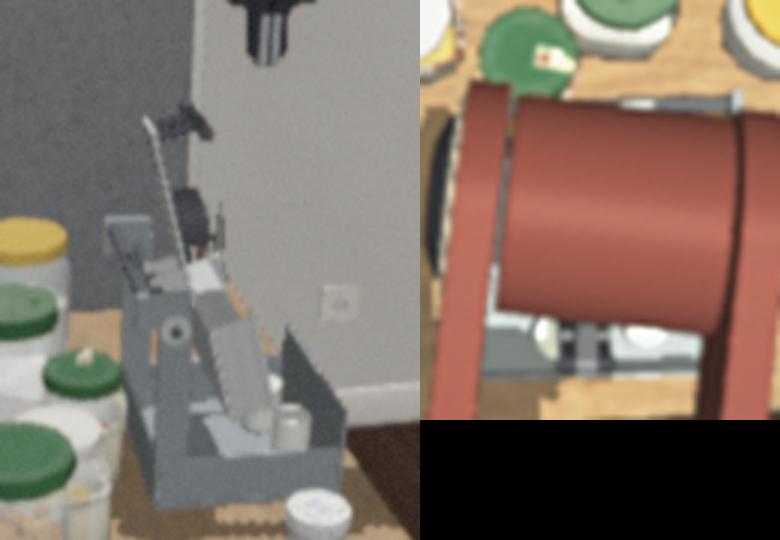

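The skip is tipped. Both cylinders are out at the tray, at (292,430) and (272,388), and the bar is up at (195,115). Next I move the shut fingers in front of the bar and lower them.

```bash
python3 -m crank '[[-15,-10,0,0,0,0,-1],[-14,-5,0,0,0,0,-1],[0,0,0,0,0,0,-1],[0,0,20,0,0,0,-1],[0,0,30,0,0,0,-1],[0,0,20,0,0,0,-1],[0,0,0,0,0,0,-1],[0,0,0,0,0,0,-1],[0,0,0,0,0,0,-1],[0,0,0,0,0,0,-1]]'
python3 -c "
from h import *
go(*stand([-.055,0,.28])[0])"
python3 -m crank '[[0,5,0,0,0,0,-1],[0,10,0,0,0,0,-1],[0,10,0,0,0,0,-1],[0,10,0,0,0,0,-1],[0,10,0,0,0,0,-1],[0,10,0,0,0,0,-1],[0,10,0,0,0,0,-1],[0,10,1,0,0,0,-1],[0,10,2,0,0,0,-1],[0,10,2,0,0,0,-1]]'
python3 -c "
from h import *
go(*stand([.08,0,.26])[0])"
```

```text
t: 10.45
tool_pos: [0.43, -0.0299, 0.2826]
tool_rot: [2.277, 2.16, 0.003]
contact_force: [0.7, -0.2, 0.8]
opening: 0.0002
grip_force: 0.0
pos [ 0.43   -0.0299  0.2826] tool shift mm [-0.1 29.1  2.7] yaw of tool y -0.0528 tilt [ 3.3e-03 -7.0e-04 -1.0e+00] open 0.0002 t 10.45
t: 11.28
tool_pos: [0.5252, -0.035, 0.2766]
tool_rot: [2.278, 2.161, 0.002]
contact_force: [-0.5, 0.6, 0.3]
opening: 0.0
grip_force: 0.3
pos [ 0.5252 -0.035   0.2766] tool shift mm [-0.2 68.7 16.7] yaw of tool y -0.053 tilt [ 1.9e-03 -4.0e-04 -1.0e+00] open 0.0 t 11.2833
```

```bash
python3 -m crank '[[0,10,2,0,0,0,-1],[0,10,3,0,0,0,-1],[0,10,3,0,0,0,-1],[0,10,3,0,0,0,-1],[0,10,3,0,0,0,-1],[0,10,0,0,0,0,-1],[0,5,0,0,0,0,-1],[0,5,0,0,0,0,-1],[0,0,0,0,0,0,-1],[0,0,0,0,0,0,-1]]'
python3 - <<'E'
from h import *
go(*stand([.09,0,.26])[0])
x=cv2.resize(snap("side")[70:250,250:390],None,fx=3,fy=3,interpolation=cv2.INTER_CUBIC)
cv2.imwrite("pics/b1.png",x)
E
```

```text
t: 12.12
tool_pos: [0.594, -0.0386, 0.2617]
tool_rot: [2.279, 2.162, 0.0]
contact_force: [-0.2, 0.2, 0.9]
opening: 0.0004
grip_force: 0.0
pos [ 0.594  -0.0386  0.2617] tool shift mm [-0.2  9.9  1.7] yaw of tool y -0.053 tilt [ 3.e-04 -1.e-04 -1.e+00] open 0.0004 t 12.1167
```

View pics/b1.png

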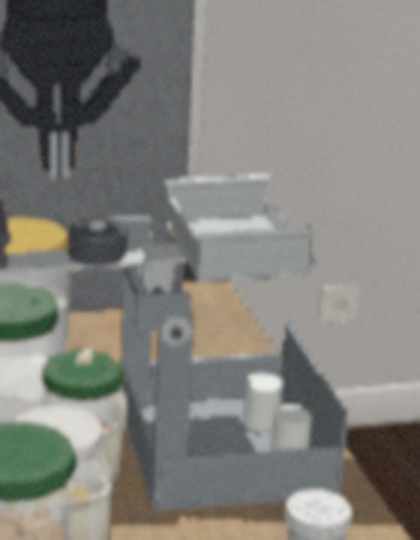

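The skip is upright and empty at (245,240), and both cylinders are in the tray at (263,400) and (291,428). I lift clear and hand in.

```bash
python3 -m crank '[[0,0,-15,0,0,0,-1],[0,0,-30,0,0,0,-1],[0,0,-30,0,0,0,-1],[0,0,-15,0,0,0,-1],[0,0,0,0,0,0,-1],[0,0,0,0,0,0,-1],[0,0,0,0,0,0,-1],[0,0,0,0,0,0,-1],[0,0,0,0,0,0,-1],[0,0,0,0,0,0,-1]]'
python3 -c "
from station import ctrl
print(ctrl.finish_job())"
```

```text
t: 13.0
tool_pos: [0.5933, -0.0385, 0.3496]
tool_rot: [-2.278, -2.16, 0.002]
contact_force: [-1.2, -0.3, -0.1]
opening: 0.0002
grip_force: 0.0
the job is handed in; nothing more can be done
None
```

Job handed in at 13.0 s: both cylinders were dumped into the tray, the empty skip is back upright, and no move went near the dropper bottle or touched the jar as far as the pictures show.

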